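Stir the hazelnuts, then snap the canister shut and keep pressing

ROBOT

A 6-joint arm with a two-finger parallel gripper is mounted at the origin on a cart in front of the work surface, level with it; the furniture and walls round the work are solid. World frame = base frame: x ahead of the robot, y to its left, z up, the work surface at z = 0. Lengths are in mm, angles in rad, forces in N, time in s.
With the tool pointing down it reaches from about 350 to 975 mm from the base axis. Payload 7.1 kg.
Tool frame: the origin (TCP) lies at the centre of the arm's flange, where the gripper is bolted on; the fingertips stand 182 mm ahead of it and the grasp point (between the pads) lies 163 mm ahead of it; x points along the fingers, y is the direction in which the jaws open and shut, and the axes are right-handed (so a half turn about x gives the same grasp; the last joint's range is limited). The gripper opens to 88 mm and grips with 3 to 60 N. Pads are 20 mm wide; open, the fingers measure 115 mm over their backs; the gripper's body (75 mm by 178 mm) begins 61 mm behind the grasp point.
Start: joints at [-1.224, 0.423, 1.63, -0, 1.089, -0.019], TCP at [223.577, -583.626, 404.675] pointing down, gripper open.
Joint ranges: [-3, 3], [-0.9, 2.11], [0.09, 2.58], [-1.31, 4.45], [0.11, 2.69], [-2.54, 2.54]. Speed limits (rad/s): [2.39, 2.39, 3.01, 3.14, 3.14, 3.14].

INTERFACE

Orientations are given as a rotation vector (axis times angle).
In Python, from workcell import readout, viewer, workorder, models gives the robot as it stands. The module is installed in compiled form; this text tells all that it offers.
- The arm moves only by the tool apply_moves, never from a script. Its argument "commands" is a list that holds one entry, the list of rows, each a list of 4 numbers: the shift along the world's x, y, z in m, then the turn about the world's z in rad. A call has 1 to 8 rows; each row is the pose to reach, as a shift and turn from the pose commanded when the call began; what a row does not reach only later rows make up. A row lasts 1/8 s, in which the tool goes at most 62.5 mm and 10.7 degrees, less where a joint would pass 70% of its speed; a pose out of reach is approached as far as the arm can. A call with a gripper value outside its range is refused whole. "gripper" is the finger opening in m, from 0 to 0.0878, set as the call begins (left out, the last holds). The fingers move at their own pace and stop on an object; the grip force is fixed at half the most. Time passes only in rows, so rows that repeat a pose let the fingers close. It gives the time, the measured TCP pose, the force and the opening at its end, in the units of the state.
- readout.get_obs(): the state, without advancing time (a new reading comes with each control period).
- viewer.get_image(name): name is "scene" or "top"; returns a dict with "color" (420x560x3 uint8, red, green, blue), "vertical_fov" (degrees; the focal length in pixels is half the picture's height over the tangent of half this angle, whatever the lens; pixels are square), "cx", "cy" (the principal point, pixels), "rvec" (rotation vector, rad) and "tvec" (3), from world to camera coordinates, as OpenCV has them. Camera axes: x right, y down, z forward; pixel columns grow to the right and rows downward; lengths in mm; the calibration is good to about 2 mm. A picture is of the moment at which its call begins. There is no depth.
- workorder.close_job(): hands the job in, once; it reports no verdict.
Trained networks look in the newest picture that a camera, given by its name, has taken for a name from the list of things; names that differ only in an ending like _2 or _b are one class to them, and where a whole thing is asked for, a point or a joint stands for the part that bears it (a point fixed in the world has none). Each returns a list of dicts, best first, with "conf" (0 to 1); they miss things now and then, are a little off and sometimes report something else, mostly with a low value. They report only what shows in the picture. A call takes as long as a camera call. They do not tell look-alikes from the thing itself.
- models.search_frame(camera, label): "position" ([x, y, z] in mm, in world coordinates, good to about 4 mm: the middle of the surface that is visible of it).
- models.place_of(camera, label): "position" ([x, y, z] in mm, in world coordinates, good to about 4 mm: a listed point, or the origin of a listed thing).
The state is a dict: "t": time; "qpos": joint angles; "qvel": joint speeds; "joint_torque": joint torques, N m; "ee_pos": TCP position; "orientation": TCP orientation; "ft_force": force on the tool from outside, world axes, zero at the start; "moment": the same for the moment, N m; "width": finger opening in mm.
Only numpy, scipy, OpenCV 4.12 (cv2) and the standard library are available. Lean on these libraries where they do the work, as an engineer would, in place of code of your own. Each camera call takes 0.05 s, during which the arm holds its last target.

TASK

Take the stirring stick out of its wooden block, stir the hazelnuts in the open blue canister with it three full turns, down near the floor and sweeping round close to the wall, and put the stick back upright in the hole of its block, let go. Then set the wooden lid on the canister and press it straight down until it clicks, and go on pressing after the click so that it is fully home; finish while still holding on to the lid and pressing it down firmly (about 10 N), without letting go. All the nuts stay in the canister and the three spice jars behind are left alone.

Things in the scene. Friction and masses are not known exactly. Their poses are not given: they have to be found in the camera images.
- stick_mid (a point): Straight round pale wooden stirring stick, 14 mm in diameter, 150 mm long, 50 g. At the start it stands upright in the hole of the wooden block, its lower 46 mm in the hole, its top 160 mm above the worktop. This point is the middle of the stick, on its axis, 75 mm from either end; z runs along the stick towards its top. Grip it by the upper half.
- stick_tip (a point): The lower end of the stick, the end that stirs; 75 mm below its middle.
- block_hole (a point): Dark wooden block 80 x 80 x 56 mm, fixed to the worktop; this point is the centre of the mouth of its upright hole, in the top face, 56 mm above the worktop. The hole is 20 mm in diameter and 46 mm deep with a bevelled mouth.
- canister_rim (a point): Blue round ceramic canister, open at the top, fixed to the worktop. This point is the centre of its mouth, 72 mm above the worktop. The inside is a straight cylinder 70 mm in diameter, its floor 8 mm above the worktop (64 mm below the rim). Outside the body is 92 mm in diameter and the neck 80 mm, with a rounded rim; four spring-loaded steel balls 12 mm below the rim stand 4 mm out of the neck.
- canister: The same canister; origin at the centre of its underside on the worktop, z up; at the start its x direction points to the half of the floor that is free of nuts.
- lid_knob (a point): Round wooden snap lid, 93 mm in diameter, 120 g, skirt and top together 24.3 mm high, with an upright dark round knob 26 mm in diameter and 34 mm high on top (58 mm over all). At the start it stands right way up on the worktop. This point lies on the knob's axis, 45 mm above the lower edge of the skirt, 13 mm below the knob's top: a good place to grip. z is the lid's axis, up.
- lid_base (a point): Centre of the lower edge of the lid's skirt, 45 mm below the knob point. Fully home this point is 19.3 mm below the canister's rim, about 52.7 mm above the worktop (so the knob point is 25.7 mm above the rim). The lip inside the skirt meets the balls when the lid is 10 mm above home; pushing it over them takes about 10 to 12 N, then the force drops suddenly (the click) and the lid slides the last 5 mm to rest firmly on the rim. The lid may be turned any way round.
- lid: The same lid; origin at lid_base, z up along its axis.
- stick: The same stick; origin at its lower end, z along it towards its top.
- jar_red: Bystander: glass spice jar with a red cap, 43 mm across, 101 mm high; origin under its centre. Leave it alone.
- jar_yellow: Bystander: glass spice jar with a yellow cap, 49 mm across, 98 mm high; origin under its centre. Leave it alone.
- jar_square: Bystander: square glass spice jar with a blue cap, 70 mm across, 112 mm high; origin under its centre. Leave it alone.
- nut0_center (a point): Hazelnut: a loose brown ball 20 mm in diameter, 10 g; this point is its centre. One of four that at the start lie side by side along the wall on one half of the canister's floor; the other half of the floor and the middle are free, a good place to lower the stick. The nuts roll easily; the end of the stick pushes them along best a few millimetres above the floor, well below their middles.
- nut1_center (a point): Another such hazelnut.
- nut2_center (a point): Another such hazelnut.
- nut3_center (a point): Another such hazelnut.
Things that resemble listed ones, but are neither listed nor needed, are in the scene too. Leave any green look-alike of the part that bears block_hole alone.

How it is judged (in metres and radians):
On the way, in this order (a step that is already met when the one before it is completed fails the run):
1. the held stick, its end low among the nuts, is on one side of the canister (x of stick_tip in the frame of canister above 0.008 m and height (world z) of stick_tip below 0.03 m and horizontal distance between stick_tip and canister_rim below 0.034 m and contact force between the fingers and stick above 0.5 N), for 0.03 s.
2. the held stick has swept round to the opposite side (x of stick_tip in the frame of canister below -0.008 m and height (world z) of stick_tip below 0.03 m and horizontal distance between stick_tip and canister_rim below 0.034 m and contact force between the fingers and stick above 0.5 N), for 0.03 s.
3. it has swept on round to the first side (all of step 1), for 0.03 s.
4. it has swept on round to the opposite side again (all of step 2), for 0.03 s.
5. it has come round to the first side once more and nuts have been moved about (all of step 3 and distance of any of nut0_center, nut2_center from where it was at the start of the episode above 0.012 m and distance of any of nut1_center, nut3_center from where it was at the start of the episode above 0.012 m), for 0.03 s.
6. the stick stands in the hole of its block again and is let go (horizontal distance between stick_tip and block_hole below 0.01 m and height (world z) of stick_tip below 0.02 m and angle between stick's own z axis and vertical below 0.2 rad and contact force between the fingers and stick below 0.1 N), for 0.2 s.
7. the lid has clicked over the balls and is fully home, level, on the canister (z of lid_base in the frame of canister between 0.048 and 0.0552 m and horizontal distance between lid_base and canister_rim below 0.004 m and angle between lid's own z axis and vertical below 0.06 rad), for 0.1 s.
At the end, for the whole second after the job is handed in: Lid home on the canister (height within 2.5 mm, centred within 4 mm, level within 0.06 rad), still touched and pressed by the robot, bearing on the canister with over 5 N; stick untouched in its hole (10 mm, tilt under 0.2 rad); all four nuts in the canister (all of step 6 and all of step 7 and contact force between lid and canister above 5 N and contact force between any of the fingers, the arm and lid above 1 N and horizontal distance between each of nut0_center, nut1_center, nut2_center, nut3_center and canister_rim below 0.038 m and height (world z) of each of nut0_center, nut1_center, nut2_center, nut3_center below 0.064 m); the arm keeps its last pose, push and grip.
It fails at once if a spice jar is pushed more than 30 mm (distance of any of jar_red, jar_yellow, jar_square from where it was at the start of the episode above 0.03 m).
It fails at once if the lid is crushed onto the canister with more than 70 N (contact force between lid and canister above 70 N).
It also fails if it takes over 72 s, if anything falls off the work surface, if the arm or the gripper's body presses on something with over 40 N, if the wrist force passes 120 N, or if a joint passes its speed limit or range.

## Working session

There is one attempt and no reset: what is moved stays moved. The work goes in short steps, Python scripts to look and compute and a tool call to move; the robot and the scene stay as the last step left them, time stands still between calls to the robot, and variables do not carry over. Pictures are saved under pics/ and viewed, and the job is handed in when it is done.

Besides the shell and the picture viewer there is one more tool, called after "Call:" as name(argument=value, ...) on one line, values as JSON. apply_moves: Moves the arm, as the interface text tells. Its arguments: {"type":"object","properties":{"commands":{"type":"array","items":{"type":"array","items":{"type":"array","items":{"type":"number"}}}},"gripper":{"type":"number"}},"required":["commands"]}

```bash
mkdir -p pics; python3 - <<'E'
from workcell import readout, viewer, workorder, models
import cv2
print(readout.get_obs())
for n in ("scene","top"):
    im=viewer.get_image(n); cv2.imwrite(f"pics/{n}0.png",im["color"][:,:,::-1])
    print({k:v for k,v in im.items() if k!="color"})
    for l in ["stick_mid","stick_tip","block_hole","canister_rim","canister","lid_knob","lid_base","nut0_center","jar_red","jar_yellow","jar_square"]:
        print(n,l,[( [round(float(x),1) for x in d["position"]],round(float(d["conf"]),2)) for d in models.place_of(n,l)][:5])
E
```

```text
{'t': 0.0, 'qpos': array([-1.22400275e+00,  4.23850003e-01,  1.63068051e+00,  3.26797806e-05,
        1.08856836e+00, -1.89949993e-02]), 'qvel': array([ 0.00152026, -0.00191319, -0.00111377, -0.00075167, -0.00026832,
        0.00030332]), 'joint_torque': array([-8.19563229e-04, -5.44625759e+01, -2.73667306e+01,  6.42346242e-02,
        2.26948113e-02, -1.37462407e-04]), 'ee_pos': array([ 223.49197706, -583.38491943,  403.89948473]), 'orientation': array([ 2.02223233,  0.3755931 , -2.02267908]), 'ft_force': array([1.00587824, 0.65391577, 0.06874361]), 'moment': array([ 0.04111294, -0.04485473, -0.04164053]), 'width': 88.19033380163908}
{'vertical_fov': 44.795452302757056, 'cx': 267.4583566255192, 'cy': 199.74758400385213, 'rvec': array([ 2.52478812, -0.26676518,  0.06053173]), 'tvec': array([-520.72503217,  270.05217109, 1104.58628618])}
scene stick_mid []
scene stick_tip [([480.4, 284.7, 4.4], 0.3)]
scene block_hole [([465.8, 81.5, 58.6], 0.72), ([427.4, 453.6, 55.1], 0.56)]
scene canister_rim [([462.4, -118.4, 74.9], 0.75)]
scene canister [([467.1, -120.6, 1.1], 0.97)]
scene lid_kno
[... 448 characters left out ...]
.1577977 ,  0.08472802]), 'tvec': array([ 163.03757951,  585.90259106, 1216.20836955])}
top stick_mid [([475.0, 84.0, 84.0], 0.36), ([466.5, -116.5, -1.9], 0.18), ([471.9, 86.7, 56.0], 0.17)]
top stick_tip [([472.2, 83.3, 9.0], 0.45)]
top block_hole [([473.0, 83.7, 52.6], 0.97), ([435.0, 457.5, 57.9], 0.63)]
top canister_rim [([469.2, -115.5, 74.0], 0.95)]
top canister [([466.3, -115.2, -5.1], 0.78)]
top lid_knob [([475.0, 286.0, 41.0], 0.81)]
top lid_base [([483.9, 289.6, -1.6], 0.63)]
top nut0_center [([487.4, -124.9, 19.6], 0.59)]
top jar_red [([700.7, -74.4, 0.8], 0.89)]
top jar_yellow [([689.2, 147.8, 3.8], 0.56), ([470.7, 84.8, 82.5], 0.54)]
top jar_square [([692.0, 337.2, 2.9], 0.69)]
```

View pics/scene0.png

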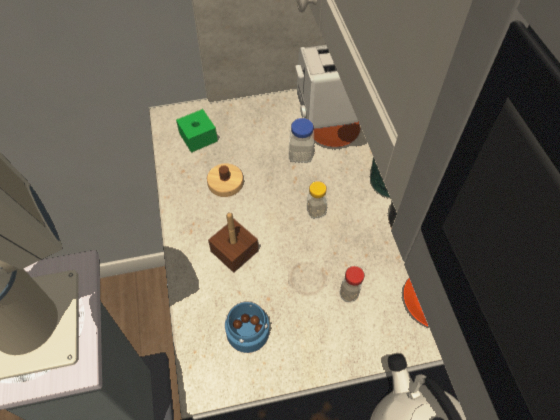

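View pics/top0.png

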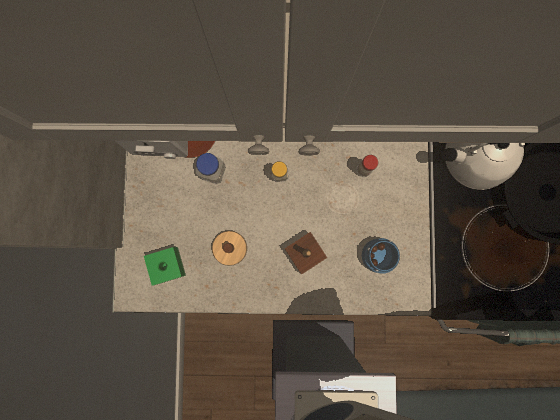

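The scene and top pictures both show the dark block with the stick (scene ~(232,243), top ~(303,251)), the canister (scene (247,326), top (381,256)) and the lid (scene (225,178), top (229,247)). The green look-alike block is at top (164,265). Next I zoom in for exact pixels.

```bash
cat > h.py <<'E'
import numpy as np, cv2
from workcell import readout, viewer, workorder, models
class Cam:
    def __init__(s,n):
        im=viewer.get_image(n); s.n=n; s.img=im["color"][:,:,::-1].copy()
        h=s.img.shape[0]; f=h/2/np.tan(np.radians(im["vertical_fov"])/2)
        s.K=np.array([[f,0,im["cx"]],[0,f,im["cy"]],[0,0,1]]); s.rv=im["rvec"]; s.tv=im["tvec"]
        s.R=cv2.Rodrigues(s.rv)[0]; s.P=s.K@np.c_[s.R,s.tv]
    def proj(s,p): return cv2.projectPoints(np.array(p,float).reshape(-1,3),s.rv,s.tv,s.K,None)[0][:,0]
    def onz(s,uv,z):
        d=s.R.T@np.linalg.inv(s.K)@np.array([uv[0],uv[1],1.]); c=-s.R.T@s.tv
        return c+d*(z-c[2])/d[2]
    def crop(s,x0,y0,w,h,k,name,img=None):
        i=(s.img if img is None else img)[y0:y0+h,x0:x0+w]; cv2.imwrite(name,cv2.resize(i,None,fx=k,fy=k,interpolation=cv2.INTER_CUBIC))
def tri(a,ua,b,ub):
    X=cv2.triangulatePoints(a.P,b.P,np.array(ua,float).reshape(2,1),np.array(ub,float).reshape(2,1))[:,0]; return X[:3]/X[3]
E
python3 - <<'E'
from h import *
t=Cam("top");s=Cam("scene")
def four(c,rs,name):
    cv2.imwrite(name,np.hstack([cv2.resize(c.img[y:y+60,x:x+60],(360,360),interpolation=cv2.INTER_CUBIC) for x,y in rs][:2]))
four(t,[(273,222),(352,226)],"pics/t1.png"); four(s,[(203,205),(217,295)],"pics/s1.png")
four(t,[(200,218),(135,235)],"pics/t2.png"); four(s,[(196,150),(170,100)],"pics/s2.png")
for c in (t,s):
    print(c.n,"cam",(-c.R.T@c.tv).round())
    for nm,p in dict(hole=(470,83,56),stop=(470,83,160),rim=(466,-117,72),knob=(478,286,58),base=(478,286,0)).items(): print(nm,c.proj(p).round(1))
E
```

```text
top cam [ 471.  152. 1267.]
hole [[305.9 252.7]]
stop [[308.3 252.7]]
rim [[384.7 255.1]]
knob [[227.6 248.8]]
base [[229.9 248.9]]
scene cam [ 444. -506. 1054.]
hole [[232.8 238.8]]
stop [[229.2 213.7]]
rim [[246.7 319.1]]
knob [[222.3 168.6]]
base [[224.3 182.5]]
```

```bash
python3 -c "
import cv2,numpy as np
a=[cv2.imread(f'pics/{n}.png') for n in ('t1','s1')]
b=[cv2.imread(f'pics/{n}.png') for n in ('t2','s2')]
cv2.imwrite('pics/m.png',cv2.resize(np.vstack(a),(720,720))[:600] if 0 else cv2.resize(np.vstack(a),(600,600)))
cv2.imwrite('pics/m2.png',cv2.resize(np.vstack(b),(600,600)))"
```

```text
(no output)
```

View pics/m.png

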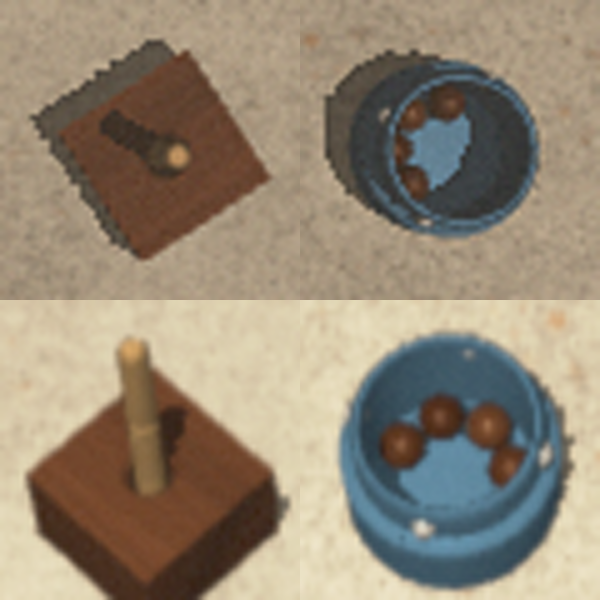

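View pics/m2.png

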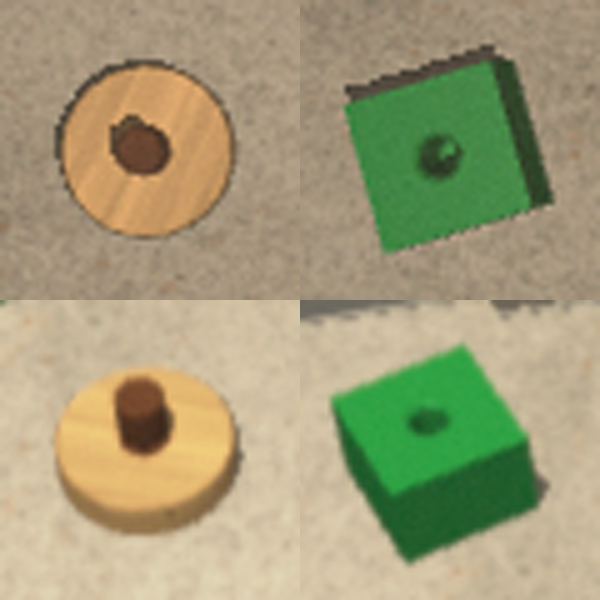

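```bash
python3 - <<'E'
from h import *
t=Cam("top");s=Cam("scene")
for nm,a,b,z in [("sticktop",(308.1,252.5),(229.1,214.5),160),("hole",(305.4,252.5),(232.4,239.5),56),("knobtop",(227.7,247.3),(223.5,168.7),58)]:
    print(nm,tri(t,a,s,b).round(1),t.onz(a,z).round(1),s.onz(b,z).round(1))
print("lidtop",t.onz((229.1,247.7),24.3).round(1))
print("rim",t.onz((384.1,255.7),70).round(1))
# overlays
def ring(c,ctr,r,k,x0,y0,img,col):
    th=np.linspace(0,2*np.pi,80); p=np.c_[ctr[0]+r*np.cos(th),ctr[1]+r*np.sin(th),np.full(80,ctr[2])]
    q=((c.proj(p)-[x0,y0]+.5)*k); cv2.polylines(img,[np.round(q*16).astype(int)],True,col,1,cv2.LINE_AA,4)
out=[]
for c,(x0,y0) in ((t,(352,226)),(s,(217,295))):
    img=cv2.resize(c.img[y0:y0+60,x0:x0+60],(400,400),interpolation=cv2.INTER_CUBIC);k=400/60
    for ctr in [(466,-116.5)]:
        ring(c,(*ctr,72),37.5,k,x0,y0,img,(0,255,0)); ring(c,(*ctr,8),35,k,x0,y0,img,(0,255,255)); ring(c,(*ctr,30),46,k,x0,y0,img,(0,0,255))
    out.append(img)
cv2.imwrite("pics/ov.png",np.hstack(out))
E
```

```text
sticktop [470.   83.4 156.6] [470.5  83.6 160. ] [469.5  81.2 160. ]
hole [469.6  84.   51.5] [470.4  84.2  56. ] [468.9  81.3  56. ]
knobtop [481.3 285.9  56.8] [481.8 285.7  58. ] [480.8 285.   58. ]
lidtop [481.1 285.7  24.3]
rim [ 464.3 -115.9   70. ]
```

View pics/ov.png

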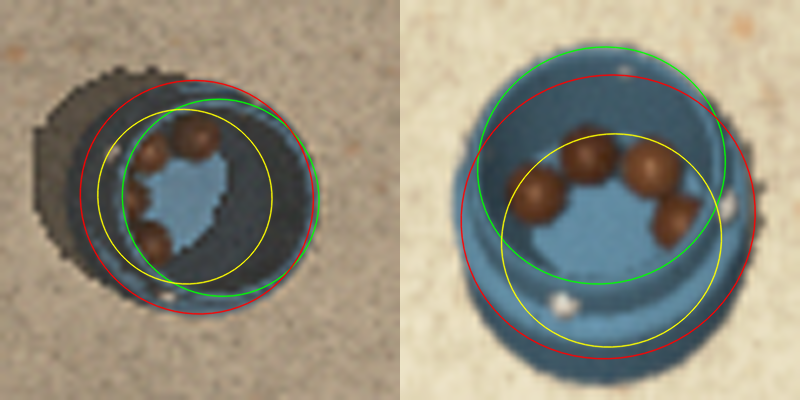

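```bash
cat > fit.py <<'E'
from h import *
from scipy.ndimage import map_coordinates, gaussian_filter
from scipy.optimize import minimize
def score(c,g,circ,xy):
    s=0;th=np.linspace(0,2*np.pi,120,endpoint=False)
    for r,z in circ:
        p=np.c_[xy[0]+r*np.cos(th),xy[1]+r*np.sin(th),np.full(120,z)]; q=c.proj(p)
        q0=c.proj(np.c_[xy[0]+(r+1)*np.cos(th),xy[1]+(r+1)*np.sin(th),np.full(120,z)])
        n=q0-q; n/=np.linalg.norm(n,axis=1)[:,None]
        s+=np.abs(sum(map_coordinates(gx,[q[:,1],q[:,0]],order=1)*n[:,0]+map_coordinates(gy,[q[:,1],q[:,0]],order=1)*n[:,1] for gx,gy in [g[0]])).mean()
    return s
def grads(c,ch=None):
    a=c.img.astype(float); a=a.mean(2) if ch is None else a@np.array(ch,float)
    a=gaussian_filter(a,0.7); gy,gx=np.gradient(a); return [(gx,gy)]
def best(c,circ,xy0,ch=None,R=7):
    g=grads(c,ch); b=max(((score(c,g,circ,(xy0[0]+dx,xy0[1]+dy)),dx,dy) for dx in np.arange(-R,R+.1,.5) for dy in np.arange(-R,R+.1,.5)))
    return xy0[0]+b[1],xy0[1]+b[2],round(b[0],2)
E
python3 - <<'E'
from fit import *
t=Cam("top");s=Cam("scene")
for c in (t,s):
    for ch in (None,(1,0,-1)):
        print(c.n,"rim",best(c,[(38.5,71)],(465,-116),ch),"rim in",best(c,[(35,69)],(465,-116),ch),best(c,[(35,70),(39,69)],(465,-116),ch),"body",best(c,[(46,45)],(465,-116),ch), "base",best(c,[(46,1)],(465,-116),ch))
        print(c.n,"lid",best(c,[(46,24.3)],(481,286),ch),best(c,[(46.5,0)],(481,286),ch),"knob",best(c,[(13,58)],(481,286),ch))
from scipy.spatial.transform import Rotation
print(Rotation.from_rotvec(readout.get_obs()["orientation"]).as_matrix().round(3))
# nuts
for n,cs in (("scene",s),("top",t)):
    for d in models.search_frame(n,"nut0_center"): print(n,np.round(d["position"],1),round(d["conf"],2))
k=5
for uv in [(317-300+83,0)]: pass
for (u,v) in [(402,446),(441,416),(489,425),(508,466)]:
    p=s.onz(((u-300)/5-.5+217,(v-300)/5-.5+295),18); print("nut scene",p.round(1))
for (u,v) in [(413,112),(449,103),(401,150),(414,183)]:
    p=t.onz(((u-300)/5-.5+352,v/5-.5+226),18); print("nut top",p.round(1))
E
```

```text
top rim (np.float64(469.0), np.float64(-115.5), np.float64(15.7)) rim in (np.float64(464.5), np.float64(-117.0), np.float64(15.51)) (np.float64(465.0), np.float64(-116.0), np.float64(29.26)) body (np.float64(465.0), np.float64(-110.5), np.float64(16.99)) base (np.float64(465.0), np.float64(-123.0), np.float64(14.7))
top lid (np.float64(480.5), np.float64(283.0), np.float64(14.08)) (np.float64(480.5), np.float64(286.0), np.float64(13.91)) knob (np.float64(481.0), np.float64(284.0), np.float64(26.27))
top rim (np.float64(463.5), np.float64(-118.5), np.float64(16.16)) rim in (np.float64(467.0), np.float64(-122.0), np.float64(13.97)) (np.float64(463.0), np.float64(-119.5), np.float64(28.06)) body (np.float64(465.0), np.float64(-114.5), np.float64(18.38)) base (np.float64(464.0), np.float64(-123.0), np.float64(12.0))
top lid (np.float64(481.0), np.float64(286.0), np.float64(23.82)) (np.float64(481.0), np.float64(289.0), np.float64(25.21)) knob (np.float64(480.5), np.float64(283.0), np.float64(17.45))
scene rim (np.float64(467.0), np.float64(-116.0), np.float64(19.41)) rim in (np.float64(4
[... 585 characters left out ...]
4(-113.5), np.float64(29.01)) body (np.float64(464.5), np.float64(-115.0), np.float64(21.59)) base (np.float64(464.5), np.float64(-114.5), np.float64(16.83))
scene lid (np.float64(480.0), np.float64(284.5), np.float64(21.02)) (np.float64(480.0), np.float64(293.0), np.float64(10.08)) knob (np.float64(479.5), np.float64(281.5), np.float64(11.83))
[[ 0.     0.358 -0.934]
 [ 0.    -0.934 -0.358]
 [-1.    -0.    -0.   ]]
scene [ 483.2 -121.9   27.2] 0.44
nut scene [ 445.1 -101.2   18. ]
nut scene [463.6 -91.6  18. ]
nut scene [482.9 -99.9  18. ]
nut scene [ 487.3 -119.3   18. ]
nut top [ 484.5 -101.1   18. ]
nut top [ 489.5 -120.3   18. ]
nut top [464.2 -94.5  18. ]
nut top [ 446.8 -101.3   18. ]
```

Measured positions: stick and hole at about (470, 83), hole height about 51–56, stick top 157–160. Canister centre is at about (465, −115.5), with the nuts on its +y/+x side. The lid is at about (481, 285.5), knob top 57. These agree with the sizes given, so I move above the stick.

Call:
apply_moves(commands=[[[0.01,0.028,0,0],[0.03,0.08,0,0],[0.05,0.135,0,0],[0.07,0.19,0,0],[0.09,0.245,0,0],[0.11,0.3,0,0],[0.13,0.352,0,0],[0.15,0.406,0,0]]], gripper=0.0878)

```text
t: 2.6
ee_pos: [374.0, -176.0, 405.1]
orientation: [2.023, 0.373, -2.021]
ft_force: [1.4, -0.7, -0.7]
width: 87.7
```

Call:
apply_moves(commands=[[[0.02,0.053,0,0],[0.04,0.107,0,0],[0.06,0.16,0,0],[0.08,0.215,0,0],[0.0964,0.2606,0,0],[0.0964,0.2606,0,0]]])

```text
t: 3.35
ee_pos: [470.8, 85.5, 404.8]
orientation: [2.02, 0.378, -2.018]
ft_force: [-1.0, -0.3, 0.1]
width: 87.9
```

```bash
python3 - <<'E'
from h import *
o=readout.get_obs(); print(o["t"],o["qpos"].round(3),o["ee_pos"].round(1),o["ft_force"].round(2),o["orientation"].round(3))
t=Cam("top");s=Cam("scene")
cv2.imwrite("pics/g1.png",np.hstack([cv2.resize(c.img[y:y+100,x:x+100],(400,400),interpolation=cv2.INTER_CUBIC) for c,x,y in((t,255,200),(s,180,150))]))
E
```

```text
3.35 [0.155 0.207 1.946 0.    0.988 1.355] [470.8  85.5 404.8] [-1.02 -0.33  0.13] [ 2.02   0.378 -2.018]
```

View pics/g1.png

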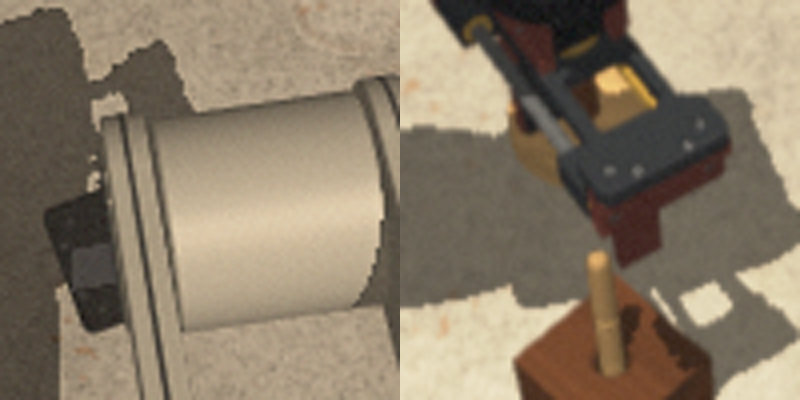

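Scene view: open gripper above the stick (stick top at crop (597,258)), fingers on either side. Top view is blocked by the arm. Now I descend and close.

Call:
apply_moves(commands=[[[0,0,-0.03,0],[0,0,-0.065,0],[0,0,-0.095,0],[0,0,-0.1117,0],[0,0,-0.1117,0]]])

```text
t: 4.08
ee_pos: [469.2, 81.6, 292.1]
orientation: [2.02, 0.372, -2.026]
ft_force: [-0.3, 0.1, 0.8]
width: 87.7
```

```bash
python3 - <<'E'
from h import *
o=readout.get_obs(); print(o["t"],o["ee_pos"].round(1),o["ft_force"].round(2))
s=Cam("scene")
cv2.imwrite("pics/g2.png",cv2.resize(s.img[150:270,170:290],(600,600),interpolation=cv2.INTER_CUBIC))
E
```

```text
4.075 [469.2  81.6 292.1] [-0.29  0.05  0.81]
```

View pics/g2.png

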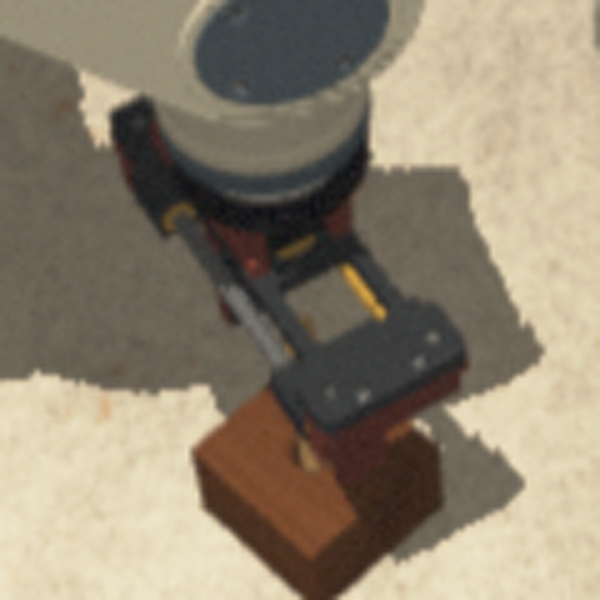

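The stick stands between the fingers, with its foot at crop (308,455). I close the gripper.

Call:
apply_moves(commands=[[[0,0,0,0],[0,0,0,0],[0,0,0,0],[0,0,0,0],[0,0,0,0],[0,0,0,0]]], gripper=0.008)

```text
t: 4.88
ee_pos: [469.9, 83.1, 293.0]
orientation: [2.022, 0.374, -2.022]
ft_force: [0.8, -0.4, 0.2]
width: 31.4
```

```bash
python3 - <<'E'
from h import *
o=readout.get_obs(); print(o["t"],o["ee_pos"].round(1),o["ft_force"].round(2),o["moment"].round(2),o["width"])
E
```

```text
4.875 [469.9  83.1 293. ] [ 0.78 -0.41  0.19] [-0.05 -0.02 -0.02] 31.39421615898532
```

Call:
apply_moves(commands=[[[0,0,0,0],[0,0,0,0],[0,0,0,0],[0,0,0,0]]])

```text
t: 5.38
ee_pos: [469.9, 83.0, 292.9]
orientation: [2.022, 0.374, -2.022]
ft_force: [-1.2, -0.1, -0.7]
width: 13.6
```

Call:
apply_moves(commands=[[[0,0,0.01,0],[0,0,0.03,0],[0,0,0.055,0],[0,0,0.08,0],[0,0,0.1,0],[0,0,0.1,0]]])

```text
t: 6.12
ee_pos: [470.3, 83.0, 394.8]
orientation: [2.026, 0.374, -2.018]
ft_force: [0.7, -0.0, -0.7]
width: 13.9
```

```bash
python3 - <<'E'
from h import *
o=readout.get_obs(); print(o["t"],o["ee_pos"].round(1),o["ft_force"].round(2),o["width"])
s=Cam("scene");cv2.imwrite("pics/g3.png",cv2.resize(s.img[130:270,170:310],(600,600),interpolation=cv2.INTER_CUBIC))
print(s.proj([(470,83,110),(470,83,56)]))
for l in("stick_tip","block_hole"): print([(np.round(d["position"],1),round(d["conf"],2)) for d in models.place_of("scene",l)])
E
```

```text
6.125 [470.3  83.  394.8] [ 0.7  -0.02 -0.75] 13.86434133668581
[[230.96829081 226.26140695]
 [232.76291651 238.78330476]]
[(array([466.3,  82.1, 112.5]), 0.42), (array([698.5, -76.6,  -3.6]), 0.32), (array([ 458.9, -117. ,   76.4]), 0.18)]
[(array([470.5,  82.3,  58. ]), 0.76), (array([464.4,  83.5, 111.5]), 0.65), (array([427.8, 455. ,  57. ]), 0.49), (array([471.2,  83.3, 187.8]), 0.45), (array([447.2, -98.8,  18. ]), 0.16)]
```

View pics/g3.png

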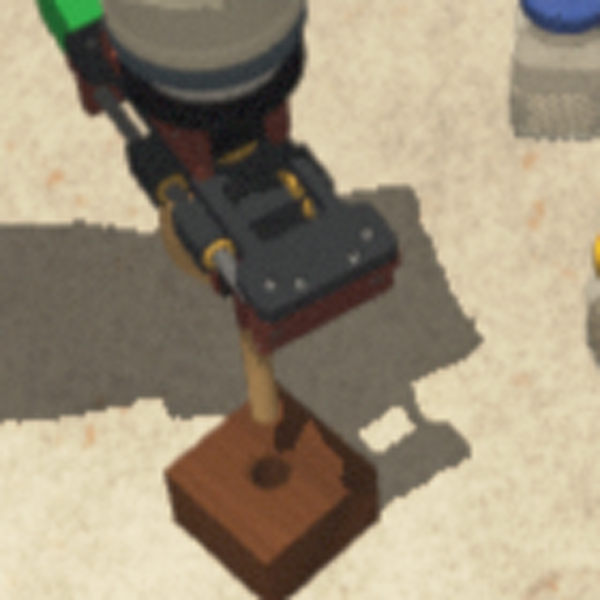

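The stick is held with its tip at about crop (264,417), as predicted, and the hole is visible at (269,472). I carry it to above the free half of the canister.

Call:
apply_moves(commands=[[[-0.001,-0.02,0,0],[-0.003,-0.06,0,0],[-0.005,-0.105,0,0],[-0.007,-0.15,0,0],[-0.008,-0.19,0,0],[-0.009,-0.2075,0,0],[-0.009,-0.2075,0,0]]])

```text
t: 7.15
ee_pos: [460.8, -125.0, 392.3]
orientation: [2.022, 0.373, -2.024]
ft_force: [-0.8, -0.0, -0.0]
width: 13.5
```

```bash
python3 - <<'E'
from h import *
o=readout.get_obs(); print(o["t"],o["ee_pos"].round(1),o["ft_force"].round(2),o["width"])
s=Cam("scene");cv2.imwrite("pics/g4.png",cv2.resize(s.img[230:370,180:320],(600,600),interpolation=cv2.INTER_CUBIC))
print(s.proj([(461,-124.5,110)]))
E
```

```text
7.15 [ 460.8 -125.   392.3] [-0.77 -0.01 -0.03] 13.515444527119909
[[243.89214267 315.91497621]]
```

View pics/g4.png

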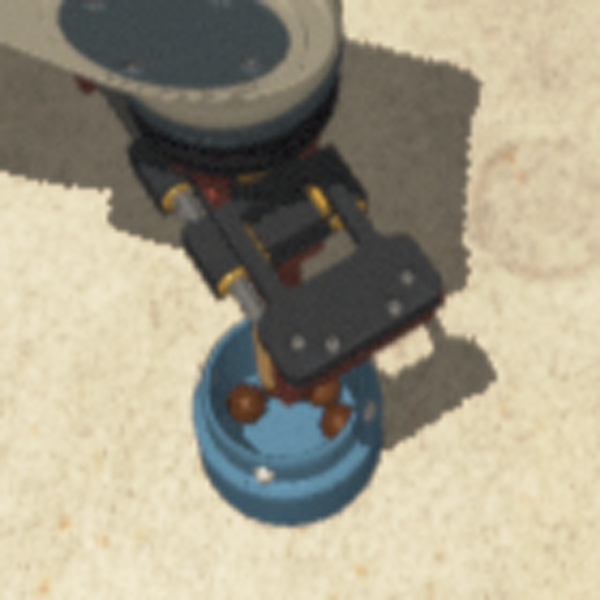

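```bash
python3 - <<'E'
from h import *
s=Cam("scene");k=10;x0,y0=220,290
img=cv2.resize(s.img[y0:y0+60,x0:x0+60],None,fx=k,fy=k,interpolation=cv2.INTER_CUBIC)
th=np.linspace(0,2*np.pi,60)
for c,r in(((461,-124.5,109),7),((465,-115.5,72),37.5),((465,-115.5,8),35)):
    q=(s.proj(np.c_[c[0]+r*np.cos(th),c[1]+r*np.sin(th),np.full(60,c[2])])-[x0,y0]+.5)*k
    cv2.polylines(img,[q.round().astype(int)],True,(0,255,0),1)
cv2.imwrite("pics/g5.png",img)
E
```

```text
(no output)
```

View pics/g5.png

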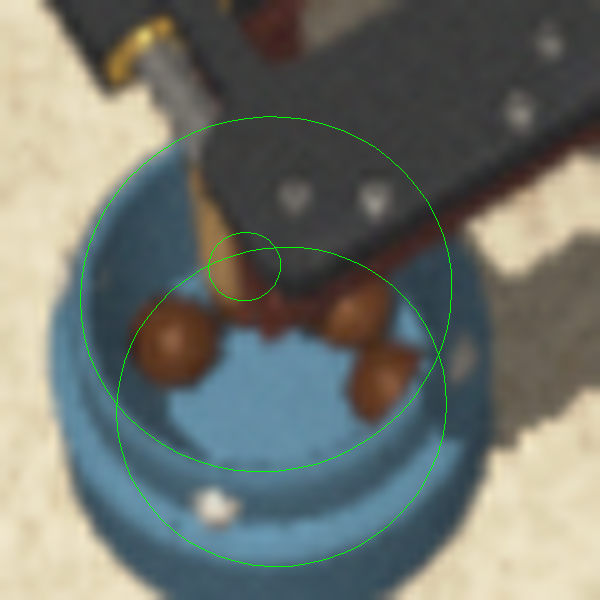

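Tip and rim overlays match the picture to 1–2 mm, so I lower the stick to 5 mm above the canister floor.

Call:
apply_moves(commands=[[[0,0,-0.02,0],[0,0,-0.045,0],[0,0,-0.07,0],[0,0,-0.088,0],[0,0,-0.097,0],[0,0,-0.097,0]]])

```text
t: 8.0
ee_pos: [461.0, -123.8, 295.7]
orientation: [2.02, 0.376, -2.022]
ft_force: [-0.0, 0.9, -0.3]
width: 13.6
```

```bash
python3 - <<'E'
from h import *
o=readout.get_obs(); print(o["t"],o["ee_pos"].round(1),o["ft_force"].round(2),o["moment"].round(2),o["width"])
import math
# circle rows relative to entry (461,-124.5): centre (465,-115.5), r 20, start angle -114deg
for k in range(0,17):
    a=math.radians(-114+22.5*k); print(k,round(0.004+0.020*math.cos(a),4),round(0.009+0.020*math.sin(a),4))
E
```

```text
8.0 [ 461.  -123.8  295.7] [-0.    0.85 -0.35] [0.02 0.   0.05] 13.619303239895876
0 -0.0041 -0.0093
1 0.0035 -0.011
2 0.0112 -0.0097
3 0.0178 -0.0055
4 0.0223 0.0009
5 0.024 0.0085
6 0.0227 0.0162
7 0.0185 0.0228
8 0.0121 0.0273
9 0.0045 0.029
10 -0.0032 0.0277
11 -0.0098 0.0235
12 -0.0143 0.0171
13 -0.016 0.0095
14 -0.0147 0.0018
15 -0.0105 -0.0048
16 -0.0041 -0.0093
```

Call:
apply_moves(commands=[[[-0.0041,-0.0093,0,0],[0.0035,-0.011,0,0],[0.0112,-0.0097,0,0],[0.0178,-0.0055,0,0],[0.0223,0.0009,0,0],[0.024,0.0085,0,0],[0.0227,0.0162,0,0],[0.0185,0.0228,0,0]]])

```text
t: 9.0
ee_pos: [479.3, -101.1, 296.0]
orientation: [2.022, 0.374, -2.022]
ft_force: [0.1, 0.4, -0.4]
width: 13.4
```

```bash
python3 - <<'E'
from h import *
o=readout.get_obs(); print(o["t"],o["ee_pos"].round(1),o["ft_force"].round(2),o["moment"].round(2),o["width"])
s=Cam("scene");cv2.imwrite("pics/g6.png",cv2.resize(s.img[285:355,210:280],(560,560),interpolation=cv2.INTER_CUBIC))
E
```

```text
9.0 [ 479.3 -101.1  296. ] [ 0.07  0.42 -0.4 ] [-0.09 -0.05  0.04] 13.426780133820136
```

View pics/g6.png

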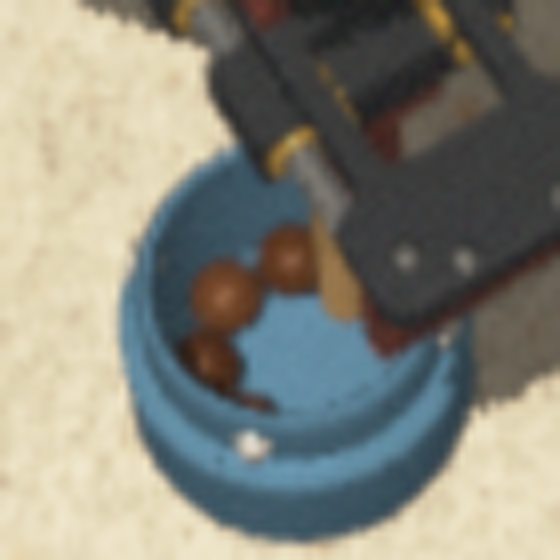

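The stick (crop (340,290)) pushes the row of nuts round the wall, and all four are still in the canister. I keep stirring.

Call:
apply_moves(commands=[[[-0.0064,0.0045,0,0],[-0.014,0.0062,0,0],[-0.0217,0.0049,0,0],[-0.0283,0.0007,0,0],[-0.0328,-0.0057,0,0],[-0.0345,-0.0133,0,0],[-0.0332,-0.021,0,0],[-0.029,-0.0276,0,0]]])

```text
t: 10.05
ee_pos: [450.7, -130.0, 296.0]
orientation: [2.022, 0.374, -2.022]
ft_force: [-0.2, 1.9, -0.7]
width: 13.6
```

Call:
apply_moves(commands=[[[0.0064,-0.0045,0,0],[0.014,-0.0062,0,0],[0.0217,-0.0049,0,0],[0.0283,-0.0007,0,0],[0.0328,0.0057,0,0],[0.0345,0.0133,0,0],[0.0332,0.021,0,0],[0.029,0.0276,0,0]]])

```text
t: 11.05
ee_pos: [479.2, -101.1, 296.0]
orientation: [2.022, 0.374, -2.021]
ft_force: [0.0, -1.9, -1.0]
width: 13.4
```

Call:
apply_moves(commands=[[[-0.0064,0.0045,0,0],[-0.014,0.0062,0,0],[-0.0217,0.0049,0,0],[-0.0283,0.0007,0,0],[-0.0328,-0.0057,0,0],[-0.0345,-0.0133,0,0],[-0.0332,-0.021,0,0],[-0.029,-0.0276,0,0]]])

```text
t: 12.05
ee_pos: [450.7, -130.0, 296.0]
orientation: [2.022, 0.374, -2.022]
ft_force: [0.2, 0.7, -1.8]
width: 13.6
```

Call:
apply_moves(commands=[[[0.0064,-0.0045,0,0],[0.014,-0.0062,0,0],[0.0217,-0.0049,0,0],[0.0283,-0.0007,0,0],[0.0328,0.0057,0,0],[0.0345,0.0133,0,0],[0.0332,0.021,0,0],[0.029,0.0276,0,0]]])

```text
t: 13.05
ee_pos: [479.3, -101.1, 296.0]
orientation: [2.022, 0.374, -2.021]
ft_force: [-0.6, -0.9, -0.9]
width: 13.6
```

Call:
apply_moves(commands=[[[-0.0064,0.0045,0,0],[-0.014,0.0062,0,0],[-0.0217,0.0049,0,0],[-0.0283,0.0007,0,0],[-0.0328,-0.0057,0,0],[-0.0345,-0.0133,0,0],[-0.0332,-0.021,0,0],[-0.029,-0.0276,0,0]]])

```text
t: 14.05
ee_pos: [450.7, -130.0, 296.0]
orientation: [2.022, 0.374, -2.022]
ft_force: [-0.1, 0.7, -0.9]
width: 13.6
```

Call:
apply_moves(commands=[[[0.0064,-0.0045,0,0],[0.014,-0.0062,0,0],[0.0217,-0.0049,0,0],[0.0217,-0.0049,0,0]]])

```text
t: 14.55
ee_pos: [472.9, -134.0, 296.0]
orientation: [2.022, 0.374, -2.021]
ft_force: [-0.0, 1.0, -0.8]
width: 14.1
```

```bash
python3 - <<'E'
from h import *
o=readout.get_obs(); print(o["t"],o["ee_pos"].round(1),o["ft_force"].round(2),o["moment"].round(2),o["width"])
s=Cam("scene");cv2.imwrite("pics/g7.png",cv2.resize(s.img[285:355,210:280],(560,560),interpolation=cv2.INTER_CUBIC))
E
```

```text
14.55 [ 472.9 -134.   296. ] [-0.03  0.98 -0.81] [ 0.04  0.03 -0.03] 14.125600528285155
```

View pics/g7.png

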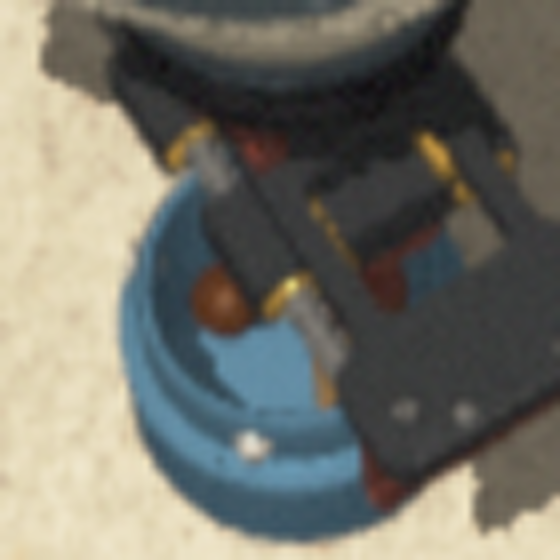

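About three turns done, with no sign of the stick slipping. I lift it straight out.

Call:
apply_moves(commands=[[[-0.003,0.006,0.004,0],[-0.004,0.008,0.02,0],[-0.004,0.008,0.045,0],[-0.004,0.008,0.07,0],[-0.004,0.008,0.097,0],[-0.004,0.008,0.097,0]]])

```text
t: 15.35
ee_pos: [468.6, -126.2, 395.7]
orientation: [2.026, 0.371, -2.016]
ft_force: [0.5, -0.6, -0.6]
width: 13.6
```

```bash
python3 - <<'E'
from h import *
o=readout.get_obs(); print(o["t"],o["ee_pos"].round(1),o["ft_force"].round(2),o["moment"].round(2),o["width"])
s=Cam("scene");cv2.imwrite("pics/g8.png",cv2.resize(s.img[265:355,200:290],(560,560),interpolation=cv2.INTER_CUBIC))
E
```

```text
15.35 [ 468.6 -126.2  395.7] [ 0.45 -0.64 -0.59] [0.04 0.   0.02] 13.567120235624639
```

View pics/g8.png

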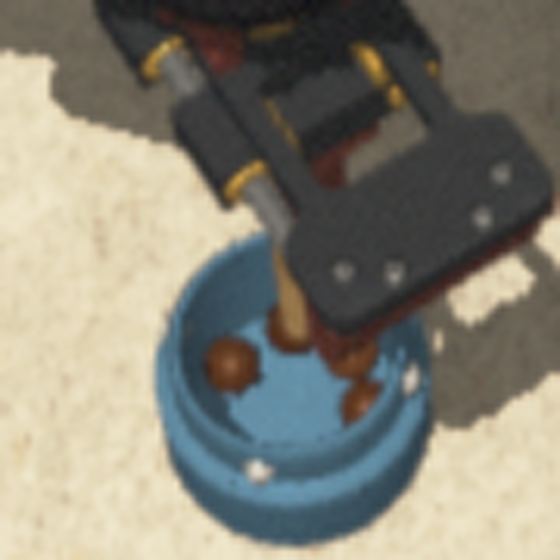

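All four nuts are in the canister: three visible clearly, the fourth behind the stick at crop (290,325). I return to above the block.

Call:
apply_moves(commands=[[[0.0002,0.02,0,0],[0.0006,0.06,0,0],[0.001,0.105,0,0],[0.0014,0.15,0,0],[0.0016,0.19,0,0],[0.0018,0.2092,0,0],[0.0018,0.2092,0,0],[0.0018,0.2092,0,0]]])

```text
t: 16.4
ee_pos: [469.7, 82.5, 392.4]
orientation: [2.02, 0.374, -2.023]
ft_force: [0.6, -0.1, 0.0]
width: 13.6
```

```bash
python3 - <<'E'
from h import *
o=readout.get_obs(); print(o["t"],o["ee_pos"].round(1),o["ft_force"].round(2),o["moment"].round(2),o["width"])
s=Cam("scene");cv2.imwrite("pics/g9.png",cv2.resize(s.img[130:270,170:310],(600,600),interpolation=cv2.INTER_CUBIC))
k=10;x0,y0=205,205
a=cv2.resize(s.img[y0:y0+60,x0:x0+60],None,fx=k,fy=k,interpolation=cv2.INTER_CUBIC); 
cv2.imwrite("pics/g10.png",a)
t=Cam("top");cv2.imwrite("pics/g11.png",cv2.resize(t.img[200:300,335:435],(500,500),interpolation=cv2.INTER_CUBIC))
E
```

```text
16.4 [469.7  82.5 392.4] [ 0.55 -0.08  0.03] [0.01 0.01 0.02] 13.637498983384456
```

View pics/g9.png

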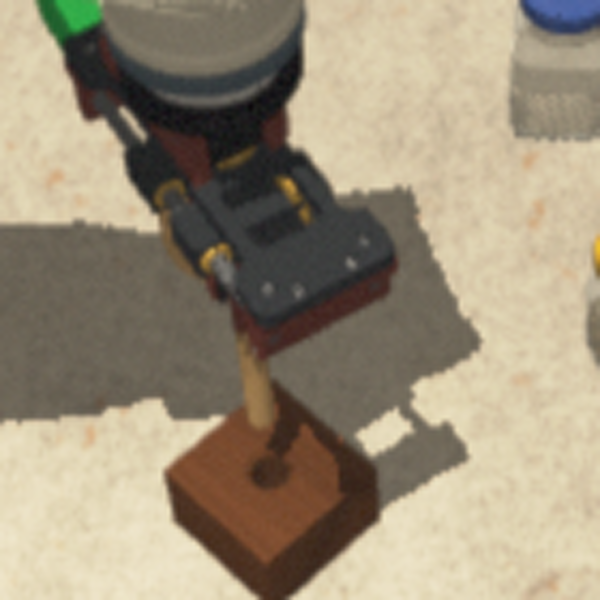

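View pics/g11.png

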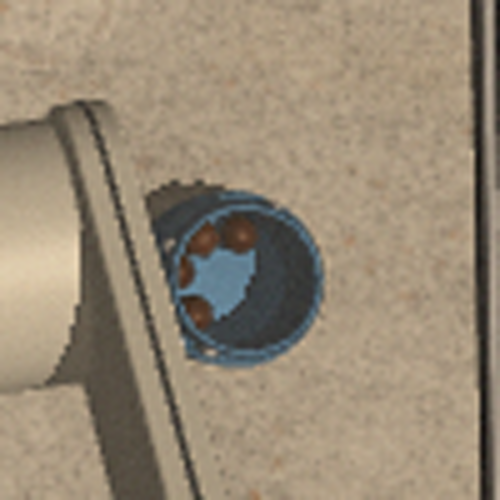

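Call:
apply_moves(commands=[[[0,0,0,0],[0,0,0,0]]])

```text
t: 16.75
ee_pos: [470.0, 82.5, 393.0]
orientation: [2.022, 0.373, -2.022]
ft_force: [-0.7, -0.2, -1.3]
width: 13.8
```

```bash
python3 - <<'E'
from h import *
o=readout.get_obs(); print(o["t"],o["ee_pos"].round(1),o["ft_force"].round(2),o["moment"].round(2),o["width"])
s=Cam("scene");cv2.imwrite("pics/g12raw.png",s.img)
a=cv2.imread("pics/g3.png"); a=cv2.resize(a,(140,140),interpolation=cv2.INTER_AREA)
k=10
A=cv2.resize(a[60:120,40:70],None,fx=k,fy=k,interpolation=cv2.INTER_CUBIC)
B=cv2.resize(s.img[190:250,210:240],None,fx=k,fy=k,interpolation=cv2.INTER_CUBIC)
im=np.hstack([A,B])
def pr(c,r=10):
    th=np.linspace(0,2*np.pi,60); q=(s.proj(np.c_[c[0]+r*np.cos(th),c[1]+r*np.sin(th),np.full(60,c[2])])-[210,190]+.5)*k
    return q
for off,z in ((0,112),(300,110)):
    for c,r in(((469.98,82.97,z),7),((469.98,82.97,56),10)):
        cv2.polylines(im,[(pr(c,r)+[off,0]).round().astype(int)],True,(0,255,0),1)
cv2.imwrite("pics/g12.png",im)
E
```

```text
16.75 [470.   82.5 393. ] [-0.71 -0.21 -1.33] [0.06 0.03 0.04] 13.808883653149653
```

View pics/g12.png

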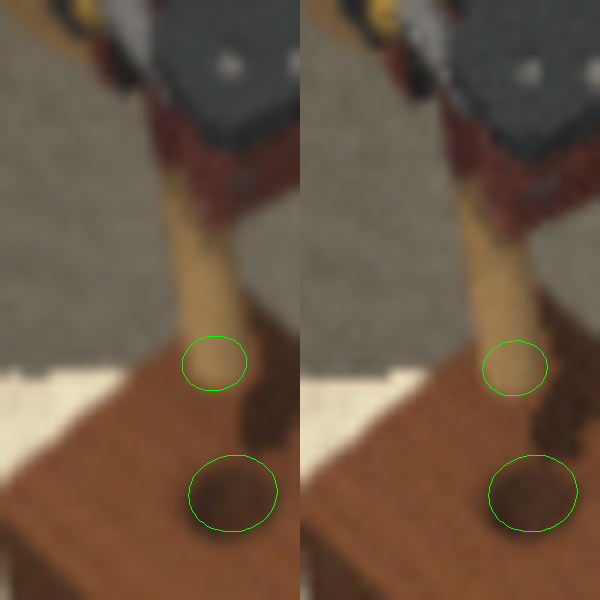

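Top view: all four nuts inside the canister. Scene: the tip (right panel (513,375)) is about 2 mm nearer the robot's right than when it was pulled out, and the hole shows the same small offset, so it should fit. I insert slowly.

Call:
apply_moves(commands=[[[0.001,0,-0.015,0],[0.001,0,-0.03,0],[0.001,0,-0.042,0],[0.001,0,-0.052,0],[0.001,0,-0.058,0],[0.001,0,-0.064,0],[0.001,0,-0.064,0]]])

```text
t: 17.68
ee_pos: [470.9, 83.0, 328.7]
orientation: [2.021, 0.374, -2.022]
ft_force: [0.9, -0.6, 0.1]
width: 13.7
```

```bash
python3 - <<'E'
from h import *
o=readout.get_obs(); print(o["t"],o["ee_pos"].round(1),o["ft_force"].round(2),o["moment"].round(2),o["width"])
s=Cam("scene");cv2.imwrite("pics/g13.png",cv2.resize(s.img[190:260,200:270],(560,560),interpolation=cv2.INTER_CUBIC))
E
```

```text
17.675 [470.9  83.  328.7] [ 0.87 -0.59  0.12] [0.   0.05 0.03] 13.69899541251246
```

View pics/g13.png

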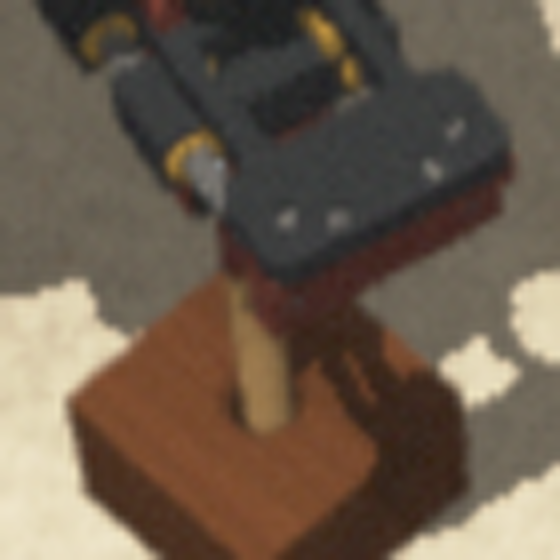

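The tip is about 10 mm into the hole with no force. I continue down.

Call:
apply_moves(commands=[[[0,0,-0.008,0],[0,0,-0.016,0],[0,0,-0.024,0],[0,0,-0.03,0],[0,0,-0.032,0],[0,0,-0.032,0]]])

```text
t: 18.48
ee_pos: [471.0, 83.0, 296.8]
orientation: [2.022, 0.374, -2.022]
ft_force: [0.0, 1.1, -1.2]
width: 13.7
```

Call:
apply_moves(commands=[[[0,0,0,0],[0,0,0,0],[0,0,0,0],[0,0,0,0],[0,0,0,0]]], gripper=0.0878)

```text
t: 19.1
ee_pos: [471.0, 83.0, 297.0]
orientation: [2.022, 0.374, -2.022]
ft_force: [1.1, 0.3, 0.3]
width: 60.3
```

Call:
apply_moves(commands=[[[0,0,0,0],[0,0,0,0],[0,0,0,0],[0,0,0,0]]])

```text
t: 19.6
ee_pos: [471.0, 83.0, 297.0]
orientation: [2.022, 0.374, -2.022]
ft_force: [0.9, -0.0, 1.1]
width: 87.7
```

```bash
python3 - <<'E'
from h import *
o=readout.get_obs(); print(o["t"],o["ee_pos"].round(1),o["ft_force"].round(2),o["moment"].round(2),o["width"])
s=Cam("scene");cv2.imwrite("pics/g14.png",cv2.resize(s.img[190:260,200:270],(560,560),interpolation=cv2.INTER_CUBIC))
E
```

```text
19.6 [471.  83. 297.] [ 0.94 -0.01  1.09] [-0.01  0.02  0.02] 87.66956189327426
```

View pics/g14.png

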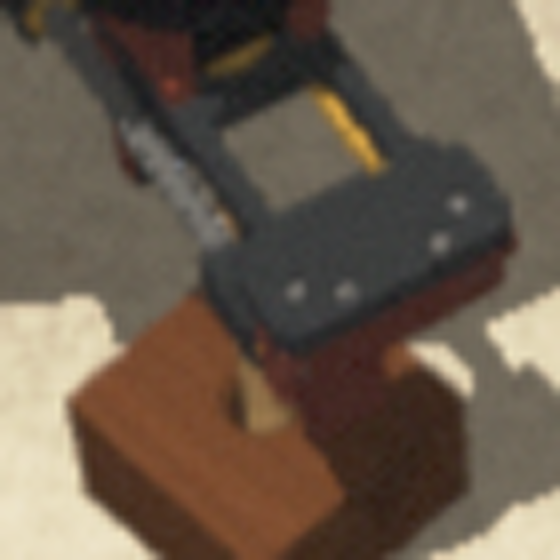

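Stick is standing in the hole (crop (262,405)), gripper fully open. I rise, then go over the lid.

Call:
apply_moves(commands=[[[0,0,0.02,0],[0,0,0.06,0],[0,0,0.105,0],[0.002,0.04,0.11,0],[0.004,0.09,0.11,0],[0.007,0.145,0.11,0],[0.009,0.185,0.11,0],[0.01,0.2025,0.11,0]]])

```text
t: 20.65
ee_pos: [480.8, 287.3, 406.8]
orientation: [2.021, 0.376, -2.021]
ft_force: [-0.1, -0.5, -0.7]
width: 87.8
```

Call:
apply_moves(commands=[[[0,0,0,0],[0,0,0,0]]])

```text
t: 20.9
ee_pos: [480.9, 284.3, 406.8]
orientation: [2.021, 0.373, -2.023]
ft_force: [-0.4, -0.1, -0.8]
width: 87.5
```

```bash
python3 - <<'E'
from h import *
o=readout.get_obs(); print(o["t"],o["qpos"].round(2),o["ee_pos"].round(1),o["ft_force"].round(2),o["moment"].round(2),o["width"])
s=Cam("scene");t=Cam("top")
cv2.imwrite("pics/g15.png",np.hstack([cv2.resize(s.img[130:260,170:300],(400,400),interpolation=cv2.INTER_CUBIC),cv2.resize(t.img[195:295,255:355],(400,400),interpolation=cv2.INTER_CUBIC)]))
E
```

```text
20.9 [ 0.51  0.32  1.78 -0.    1.04  1.72] [480.9 284.3 406.8] [-0.41 -0.06 -0.78] [ 0.    0.03 -0.08] 87.53715191517871
```

View pics/g15.png

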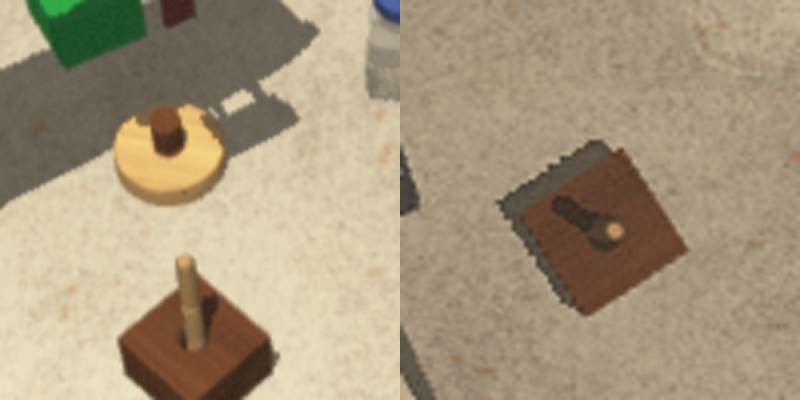

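The stick is back upright in its block in both views. I descend onto the lid's knob.

Call:
apply_moves(commands=[[[0,0,-0.03,0],[0,0,-0.075,0],[0,0,-0.12,0],[0,0,-0.155,0],[0,0,-0.18,0],[0,0,-0.191,0],[0,0,-0.197,0],[0,0,-0.197,0]]])

```text
t: 22.0
ee_pos: [481.3, 285.4, 210.5]
orientation: [2.023, 0.374, -2.021]
ft_force: [0.9, -0.5, 0.2]
width: 88.1
```

```bash
python3 - <<'E'
from h import *
o=readout.get_obs(); print(o["t"],o["ee_pos"].round(1),o["ft_force"].round(2),o["moment"].round(2),o["width"])
s=Cam("scene")
cv2.imwrite("pics/g16.png",cv2.resize(s.img[120:220,170:270],(600,600),interpolation=cv2.INTER_CUBIC))
E
```

```text
22.0 [481.3 285.4 210.5] [ 0.92 -0.49  0.19] [0.01 0.02 0.  ] 88.09567854638277
```

View pics/g16.png

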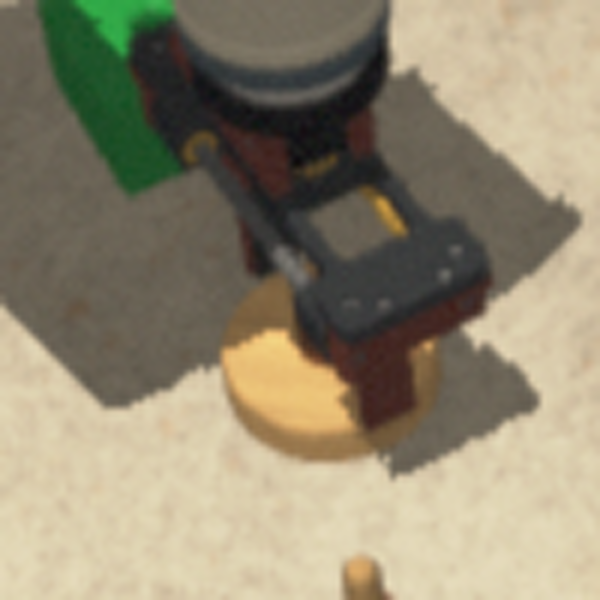

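The fingers straddle the knob, just clear of the lid top (finger foot at crop (385,420)). I close.

Call:
apply_moves(commands=[[[0,0,0,0],[0,0,0,0],[0,0,0,0],[0,0,0,0],[0,0,0,0],[0,0,0,0],[0,0,0,0],[0,0,0,0]]], gripper=0.018)

```text
t: 23.05
ee_pos: [481.0, 285.4, 209.9]
orientation: [2.022, 0.374, -2.022]
ft_force: [0.6, -1.1, 0.5]
width: 25.6
```

Call:
apply_moves(commands=[[[0,0,0,0],[0,0,0,0]]])

```text
t: 23.3
ee_pos: [481.0, 285.5, 209.9]
orientation: [2.022, 0.374, -2.022]
ft_force: [-0.9, 0.5, 0.2]
width: 25.4
```

Gripped (width 25.4). I lift high enough to clear the stick and carry the lid to the canister.

Call:
apply_moves(commands=[[[0,0,0.01,0],[0,0,0.035,0],[0,0,0.075,0],[0,0,0.12,0],[0,0,0.16,0],[0,0,0.185,0],[0,0,0.195,0],[0,0,0.195,0]]])

```text
t: 24.3
ee_pos: [480.8, 285.4, 405.3]
orientation: [2.023, 0.374, -2.021]
ft_force: [-0.9, -0.4, -1.3]
width: 25.8
```

Call:
apply_moves(commands=[[[-0.001,-0.02,0,0],[-0.003,-0.065,0,0],[-0.005,-0.115,0,0],[-0.007,-0.165,0,0],[-0.009,-0.215,0,0],[-0.011,-0.265,0,0],[-0.012,-0.31,0,0],[-0.014,-0.35,0,0]]])

```text
t: 25.3
ee_pos: [465.7, -66.9, 403.8]
orientation: [2.02, 0.374, -2.025]
ft_force: [0.5, 1.2, -2.2]
width: 25.4
```

Call:
apply_moves(commands=[[[-0.001,-0.03,-0.015,0],[-0.002,-0.047,-0.04,0],[-0.002,-0.051,-0.07,0],[-0.002,-0.051,-0.085,0],[-0.002,-0.051,-0.085,0],[-0.002,-0.051,-0.085,0]]])

```text
t: 26.05
ee_pos: [465.2, -115.4, 320.5]
orientation: [2.022, 0.374, -2.021]
ft_force: [-0.3, 0.5, -1.8]
width: 25.8
```

```bash
python3 - <<'E'
from fit import *
o=readout.get_obs(); print(o["t"],o["ee_pos"].round(1),o["ft_force"].round(2),o["moment"].round(2),o["width"])
s=Cam("scene");t=Cam("top")
z=o["ee_pos"][2]-163-47; print("base z",z)
for ch in (None,(1,0,-1)): print(best(s,[(46.5,z+.5)],(465,-115.5),ch),best(s,[(46,z+24)],(465,-115.5),ch),best(t,[(46,z+24)],(465,-115.5),ch))
x0,y0=200,260;k=6
img=cv2.resize(s.img[y0:y0+100,x0:x0+100],None,fx=k,fy=k,interpolation=cv2.INTER_CUBIC)
th=np.linspace(0,2*np.pi,60)
for c,r in(((465,-115.5,z),46.5),((465,-115.5,z+24.3),46.5),((465,-115.5,0),46)):
    q=(s.proj(np.c_[c[0]+r*np.cos(th),c[1]+r*np.sin(th),np.full(60,c[2])])-[x0,y0]+.5)*k
    cv2.polylines(img,[q.round().astype(int)],True,(0,255,0),1)
cv2.imwrite("pics/g17.png",img)
cv2.imwrite("pics/g18.png",cv2.resize(t.img[200:300,330:430],None,fx=5,fy=5,interpolation=cv2.INTER_CUBIC))
E
```

```text
26.05 [ 465.2 -115.4  320.5] [-0.34  0.47 -1.79] [ 0.02 -0.04 -0.08] 25.754619343209054
base z 110.51839373898781
(np.float64(464.5), np.float64(-119.0), np.float64(8.08)) (np.float64(463.5), np.float64(-116.5), np.float64(8.53)) (np.float64(466.5), np.float64(-118.0), np.float64(9.83))
(np.float64(466.0), np.float64(-116.5), np.float64(15.75)) (np.float64(464.0), np.float64(-122.5), np.float64(13.55)) (np.float64(469.0), np.float64(-116.0), np.float64(5.14))
```

View pics/g17.png

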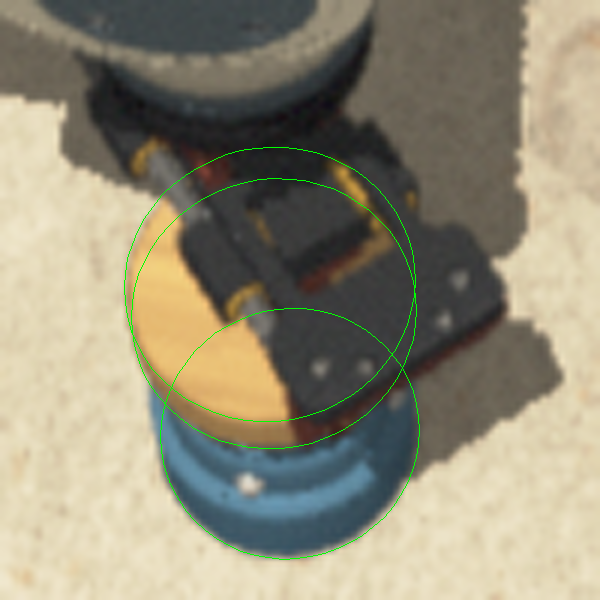

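View pics/g18.png

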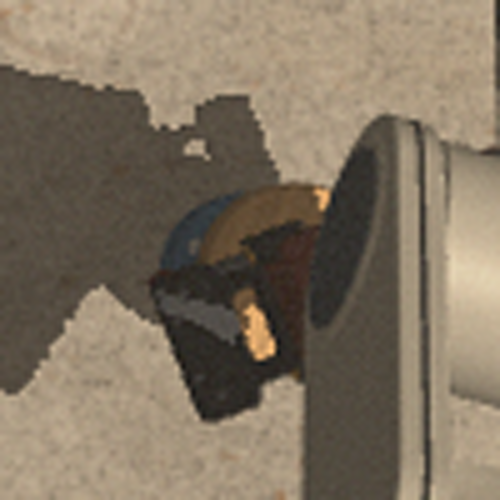

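The overlays of lid and canister base both match the scene picture within about 1 mm, so the lid is centred. I descend to just over the rim, then on to the balls.

Call:
apply_moves(commands=[[[0,0,-0.012,0],[0,0,-0.025,0],[0,0,-0.033,0],[0,0,-0.036,0],[0,0,-0.036,0]]])

```text
t: 26.78
ee_pos: [465.0, -115.5, 283.7]
orientation: [2.021, 0.374, -2.023]
ft_force: [0.1, 0.0, -0.9]
width: 25.6
```

Call:
apply_moves(commands=[[[0,0,-0.002,0],[0,0,-0.004,0],[0,0,-0.006,0],[0,0,-0.008,0],[0,0,-0.008,0]]])

```text
t: 27.4
ee_pos: [464.9, -115.5, 275.8]
orientation: [2.022, 0.374, -2.022]
ft_force: [0.2, 0.0, -1.3]
width: 25.3
```

```bash
python3 - <<'E'
from fit import *
o=readout.get_obs(); print(o["t"],o["ee_pos"].round(1),o["ft_force"].round(2),o["moment"].round(2),o["width"],o["orientation"])
s=Cam("scene")
cv2.imwrite("pics/g19.png",cv2.resize(s.img[275:365,200:290],(560,560),interpolation=cv2.INTER_CUBIC))
E
```

```text
27.4 [ 464.9 -115.5  275.8] [ 0.19  0.03 -1.3 ] [-0.05  0.05  0.05] 25.310182455618577 [ 2.02161557  0.37410379 -2.02220739]
```

View pics/g19.png

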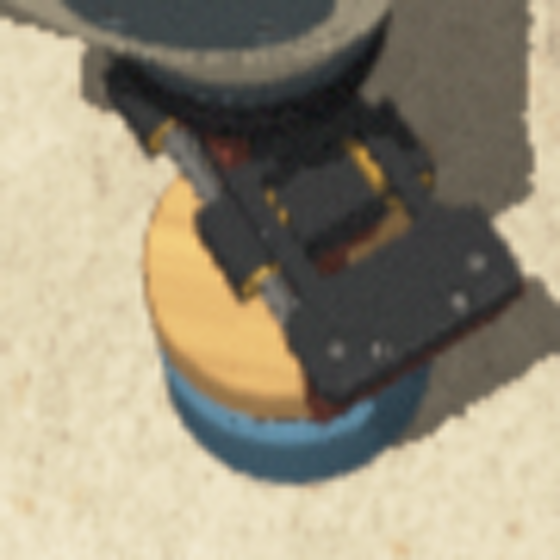

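The lid's skirt is around the neck with no side force. I press on in small steps.

Call:
apply_moves(commands=[[[0,0,-0.001,0],[0,0,-0.002,0],[0,0,-0.003,0],[0,0,-0.004,0]]])

```text
t: 27.95
ee_pos: [465.0, -115.5, 271.9]
orientation: [2.022, 0.374, -2.022]
ft_force: [-0.5, -0.5, -0.5]
width: 25.4
```

Call:
apply_moves(commands=[[[0,0,-0.001,0],[0,0,-0.002,0]]])

```text
t: 28.2
ee_pos: [465.1, -115.6, 270.3]
orientation: [2.022, 0.374, -2.021]
ft_force: [-1.5, 0.1, 7.7]
width: 25.6
```

Call:
apply_moves(commands=[[[0,0,-0.001,0],[0,0,-0.002,0]]])

```text
t: 28.45
ee_pos: [465.1, -115.6, 268.4]
orientation: [2.022, 0.374, -2.021]
ft_force: [-2.4, 0.6, 5.5]
width: 25.4
```

Call:
apply_moves(commands=[[[0,0,-0.001,0],[0,0,-0.002,0]]])

```text
t: 28.7
ee_pos: [464.8, -115.5, 265.8]
orientation: [2.021, 0.374, -2.022]
ft_force: [-0.9, -1.0, -3.0]
width: 25.6
```

Call:
apply_moves(commands=[[[0,0,-0.001,0],[0,0,-0.002,0]]])

```text
t: 28.95
ee_pos: [464.8, -115.5, 263.5]
orientation: [2.021, 0.374, -2.023]
ft_force: [-0.3, -1.7, -3.6]
width: 25.3
```

Call:
apply_moves(commands=[[[0,0,-0.001,0],[0,0,-0.001,0]]])

```text
t: 29.2
ee_pos: [464.9, -115.5, 262.8]
orientation: [2.022, 0.374, -2.022]
ft_force: [-1.0, -0.1, -4.0]
width: 25.1
```

The force dropped (click) near TCP z 267. I continue to the seat.

Call:
apply_moves(commands=[[[0,0,-0.0005,0],[0,0,-0.001,0]]])

```text
t: 29.45
ee_pos: [465.1, -115.5, 262.5]
orientation: [2.022, 0.374, -2.022]
ft_force: [-3.3, 0.7, 10.4]
width: 25.4
```

Call:
apply_moves(commands=[[[0,0,-0.0005,0],[0,0,-0.001,0]]])

```text
t: 29.7
ee_pos: [465.2, -115.5, 262.4]
orientation: [2.022, 0.374, -2.021]
ft_force: [-7.3, 0.9, 22.6]
width: 25.6
```

Seated (TCP stopped at 262.4, lid base about 52.5). I ease the push back a little.

Call:
apply_moves(commands=[[[0,0,0.0004,0],[0,0,0.0007,0],[0,0,0.0007,0],[0,0,0.0007,0]]])

```text
t: 30.2
ee_pos: [465.2, -115.5, 262.5]
orientation: [2.023, 0.374, -2.021]
ft_force: [-3.7, 1.0, 8.7]
width: 25.2
```

```bash
python3 - <<'E'
from fit import *
o=readout.get_obs(); print(o["t"],o["ee_pos"].round(2),o["ft_force"].round(2),o["moment"].round(2),o["width"])
s=Cam("scene");t=Cam("top")
x0,y0=200,190;k=3.6
z=52.5
img=s.img
x0,y0=200,275;k=6
img=cv2.resize(s.img[y0:y0+90,x0:x0+90],None,fx=k,fy=k,interpolation=cv2.INTER_CUBIC)
th=np.linspace(0,2*np.pi,60)
for c,r in(((465,-115.5,52.7),46.5),((465,-115.5,77),46.5),((465,-115.5,0),46)):
    q=(s.proj(np.c_[c[0]+r*np.cos(th),c[1]+r*np.sin(th),np.full(60,c[2])])-[x0,y0]+.5)*k
    cv2.polylines(img,[q.round().astype(int)],True,(0,255,0),1)
cv2.imwrite("pics/g20.png",img)
cv2.imwrite("pics/g21.png",s.img)
o=readout.get_obs(); print(o["t"],o["ee_pos"].round(2),o["ft_force"].round(2))
for n in("scene","top"): print(n,[(np.round(d["position"],1),round(d["conf"],2)) for d in models.place_of(n,"stick_tip")[:2]],[(np.round(d["position"],1),round(d["conf"],2)) for d in models.place_of(n,"lid_base")[:2]])
E
```

```text
30.2 [ 465.16 -115.55  262.52] [-3.72  0.96  8.65] [0.03 0.57 0.  ] 25.241055741289063
30.3 [ 465.15 -115.51  262.53] [-3.25  1.3   8.38]
scene [] [(array([ 462. , -119.1,   53.1]), 0.88)]
top [(array([473.9,  81.7,  11.5]), 0.45)] [(array([ 468.9, -112.9,   54.6]), 0.75)]
```

View pics/g20.png

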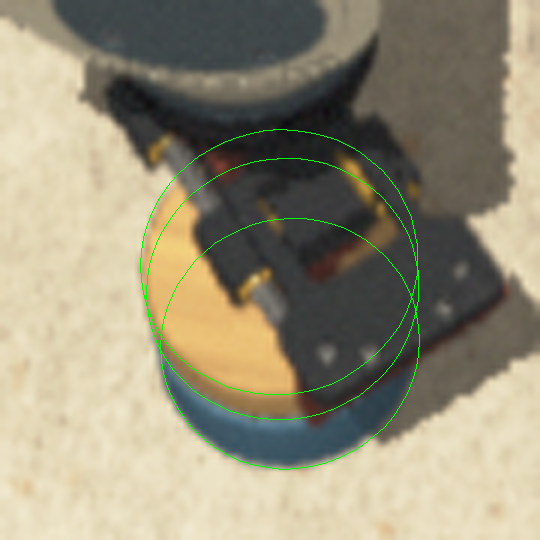

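View pics/g21.png

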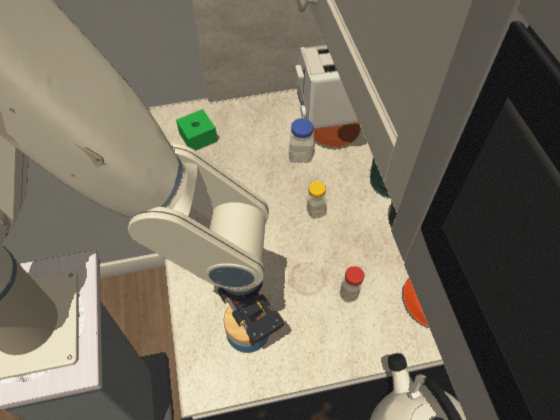

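The overlay of the fully-home lid matches the picture, and jars and block look untouched. I raise the push slightly to keep a margin.

Call:
apply_moves(commands=[[[0,0,-0.0003,0],[0,0,-0.0003,0],[0,0,-0.0003,0],[0,0,-0.0003,0],[0,0,-0.0003,0],[0,0,-0.0003,0],[0,0,-0.0003,0],[0,0,-0.0003,0]]])

```text
t: 31.5
ee_pos: [465.1, -115.5, 262.5]
orientation: [2.023, 0.374, -2.021]
ft_force: [-3.2, 0.0, 11.9]
width: 25.9
```

```bash
python3 - <<'E'
from fit import *
o=readout.get_obs(); print(o["t"],o["ee_pos"].round(2),o["ft_force"].round(2),o["width"])
t=Cam("top"); cv2.imwrite("pics/g22.png",cv2.resize(t.img[195:295,255:355],(500,500),interpolation=cv2.INTER_CUBIC))
E
```

```text
31.5 [ 465.14 -115.52  262.48] [-3.19  0.02 11.87] 25.906059752536457
```

View pics/g22.png

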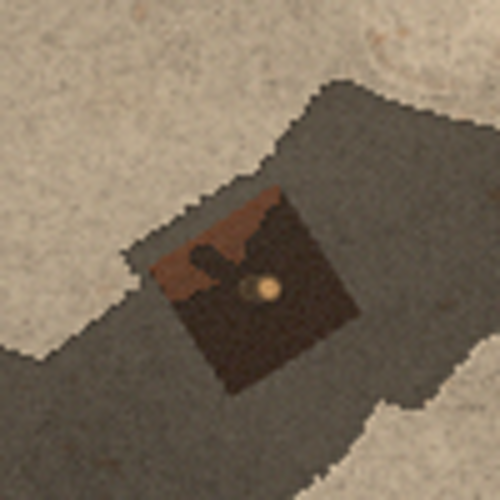

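The stick stands upright in its hole (crop (267,288)) and the push holds at about 12 N. I hand in.

```bash
python3 -c "
from workcell import workorder
print(workorder.close_job())"
```

```text
the job is handed in; nothing more can be done
None
```

The job is done and handed in at about t = 31.5 s of the 72 s allowed; `close_job` reports no verdict.

**Stirring:** I took the stick from the dark block and stirred about three turns, 5 mm above the canister floor at a 20 mm radius. I then put it back in its hole and let go. All four nuts were inside when last seen, before the lid went on, lying almost where they began. One mid-stir picture showed them pushed well round the wall. The stick tip had shifted about 2 mm after stirring but went into the hole without measurable force.

**Lid:** I set the lid on centred. The force rose to 7.7 N or more (sampled), dropped suddenly at the click, and the lid then slid home. The lid base measures about 52.5 mm above the worktop, against the stated 52.7 mm.

**Last checks:**
- **Push:** I am still holding the knob and pressing with about 12 N, with about 3 N of side force. The push peaked at about 23 N when the lid seated.
- **Lid position:** the overlay on the scene picture matched a centred, fully-home lid. The network's lid positions were 4–5 mm off in opposite directions in the two cameras, roughly their stated accuracy.
- **Stick:** it showed upright in its hole in the last top view. In the scene view the arm hid it and the network did not find it.
- **Jars:** the three spice jars and the green block showed no visible change.

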